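# Send the amber light head down the tip chute

### The arm

A 6-joint arm with a two-finger parallel gripper is mounted at the origin on the work surface. World frame = base frame: x ahead of the robot, y to its left, z up, the work surface at z = 0. Lengths are in m, angles in degrees, forces in N, time in s.
With the tool pointing down it reaches from about 0.25 to 0.725 m from the base axis. Payload 9.7 kg.
Tool frame: the origin (TCP) lies midway between the tips of the shut fingers; the grasp point (between the pads) lies 19 mm behind it (bot.pinch_z is the distance from the TCP to the grasp point, in m); z points along the fingers, y is the line along which they close (so a half turn about z gives the same grasp; the last joint's range is limited). The gripper opens to 85 mm and grips with 20 to 120 N. Pads are 22 mm wide; open, the fingers measure 114 mm over their backs; the gripper's body (76 mm by 85 mm) begins 54 mm behind the grasp point. The pads swing forward as they close: fully open they stand 13 mm farther back than shut.
Start: joints at [-71.047, 4.979, 10.078, 95.1, 0, 90], TCP at [0.179, -0.52, 0.231] pointing down, gripper open.
Joint ranges: [-179.16, 179.16], [-48.56, 103.87], [-65.8, 70.77], [-126.05, 130.52], [-82.76, 87.17], [-180, 180]. Speed limits (degrees/s): [127.2, 127.2, 147.25, 180, 180, 180].

### API

Orientations are given as [roll, pitch, yaw] about the fixed x, y, z axes, in that order (R = Rz(yaw) Ry(pitch) Rx(roll)).
In Python, from workcell import sensors, camera, ticket, bot gives the robot as it stands.
- The arm moves only by the shell command python3 -m handwheel 'ROWS' [FORCE]. ROWS is a JSON object of lists of equal length, an entry for each row: "gripper": the opening, from -1 (shut) to 1 (fully open); "slide": the shift along the tool's x, y, z in mm, a list of three; "yaw": the turn about the tool's z in rad. A call has 1 to 8 rows; each row shifts and turns the commanded pose from where the row before left it, along the tool's axes as they then stand; what a row does not reach is not made up. A row lasts 1/12 s, in which the tool goes at most 41.7 mm and 7.16 degrees, less where a joint would pass 70% of its speed; a pose out of reach is approached as far as the arm can. A call is refused whole if a number of a shift passes 41.7 or a number of a turn 0.125, either way. A call with a gripper value outside its range is refused whole. The fingers move at their own pace and stop on an object; FORCE is the grip in N (left out, the last holds). Time passes only in rows, so rows that do not move let the fingers close. It gives the time, the measured TCP pose, the force, the opening and the grip force at its end, in the units of the state.
- sensors.get_obs(): the state, without advancing time (a new reading comes with each control period).
- camera(name): name is "scene" or "top"; returns a dict with "img" (384x512x3 uint8, red, green, blue), "fx", "fy", "cx", "cy" (pixels), "R" (3x3) and "t" (3): a world point X has camera coordinates R X + t. Camera axes: x right, y down, z forward; pixel columns grow to the right and rows downward; lengths in m; the calibration is good to about 2 mm. A picture is of the moment at which its call begins. There is no depth.
- ticket.job_done(): hands the job in; it is judged then, once.
The state is a dict: "time": time; "q": joint angles; "qd": joint speeds; "joint_efforts": joint torques, N m; "ee_pos": TCP position; "tcp_rot": TCP orientation; "wrist_force": force on the tool from outside, world axes, zero at the start; "torque": the same for the moment, N m; "opening": finger opening in m; "grasp_force": force on a finger pad.
Only numpy, scipy, OpenCV 4.12 (cv2) and the standard library are available. Lean on these libraries where they do the work, as an engineer would, in place of code of your own. Each camera call takes 0.05 s, during which the arm holds its last target. There are 200 camera calls.

### The job

Push the black tote fully home against the yellow stop under the mouth of the tip chute. Then take the light head with the amber lens from the sloping stand, set it gently on the tray, lens up, flat and lengthwise between the rails on the mouth side of the black pivot line, and let go while the tray is still up, so that the head's own weight tips the tray and sends it into the tote. Do not push the tray with the robot, and leave the other two heads and the loose things on the bench where they are.

Things in the scene. Friction and masses are not known exactly. Their poses are not given: they have to be found in the camera images.
- head_amber: LED warning-light head, amber lens: block 110 x 46 x 42 mm (local x, y, z), flat sides, finned black and aluminium body, amber lens as its whole top, 0.2 to 0.33 kg. Origin: centre of its underside; +z out through the lens. Starts lying on the stand's sloping board, long side up the slope, so z leans 35 degrees from vertical to the stand's -x side.
- head_blue: LED warning-light head, blue lens: block 110 x 46 x 42 mm (local x, y, z), flat sides, finned black and aluminium body, blue lens as its whole top, 0.2 to 0.33 kg. Origin: centre of its underside; +z out through the lens. Starts lying on the stand's sloping board, long side up the slope, so z leans 35 degrees from vertical to the stand's -x side. Leave it.
- head_red: LED warning-light head, red lens: block 110 x 46 x 42 mm (local x, y, z), flat sides, finned black and aluminium body, red lens as its whole top, 0.2 to 0.33 kg. Origin: centre of its underside; +z out through the lens. Starts lying on the stand's sloping board, long side up the slope, so z leans 35 degrees from vertical to the stand's -x side. Leave it.
- stand: Fixed white test stand, 262 mm wide (local y), foot 150 mm deep (x); origin under the middle of its foot. Its board rises toward +x at 35 degrees and faces -x and up. Bays at y = -85, 0, +85 mm hold one head each (order varies), 39 mm clear between heads, origins 58 mm above the table, lower ends on a ledge 10 mm high off the board; nothing rises between or above the heads.
- chute: Fixed frame of the tip chute; origin on the table under the pivot, +y toward the mouth, x across. Pivot posts at x = +-55 mm, 140 mm high. Yellow stop bar, 28 mm high, its face for the tote at y = 104 mm; yellow side cheeks, 28 mm high, at x = +-78 mm, flaring to +-95 mm at y = 197 mm. Tote home: its origin here at x = 0, y = 212 mm, long side along y; it passes clear under the raised mouth.
- tray (a joint): Tipping tray, rad: 0 = at rest, mouth end up (bed rises 0.09 rad toward the mouth); grows to 0.55 as the mouth goes down (bed falls 0.46 rad to the mouth). A counterweight (about 0.06 N m) brings it back to 0 when empty; a damper slows it: under the head's weight it goes over in 0.5 to 1.5 s, and comes back in about 1.2 s.
- tray_bed: The tray's bed: slippery white sheet between aluminium rails. Origin on its surface at the black cross line over the pivot (140 mm above the table at rest), +y along the bed to the mouth, +z out of the bed. Runs from y = -85 mm (18 mm fence) to the open mouth at y = 150 mm; inner width 60 mm, rails 8 mm high, 3 mm thick. Tips surely with the head's middle 45 to 90 mm past the line.
- tray_spot (a point): Point on the bed's surface 60 mm from the pivot line toward the mouth: a good place for the middle of the head.
- tote: Loose open black tote, outside 140 x 216 x 45 mm (local x, y, z), walls 10 mm thick, inner floor 18 mm up with a slick grey liner; 0.6 kg, slides on the table. Origin: centre of its underside. Starts roughly in line with the chute, about 45 to 95 mm short of the stop, its -y end toward the chute.
- tote_rim (a point): Middle of the top edge of the tote's end wall farthest from the chute (local y = +103 mm, 45 mm up): the wall there is 10 mm thick across local y and can be pinched from above.
- tape: Roll of red tape lying flat, 60 mm across, 19 mm high; origin: centre of its underside. Bystander.
- driver: Screwdriver lying on the bench. Bystander.
- spray: White spray can, 52 mm across, about 150 mm high; origin: centre of its underside. Bystander.
- handheld: Rugged handheld in a red bumper case lying flat, 85 x 160 x 14 mm; origin: centre of its underside. Bystander.
- meter: Yellow multimeter lying on its back, 150 x 75 x 36 mm (knob to 46 mm); origin: centre of its underside. Bystander.
Things that resemble listed ones, but are neither listed nor needed, are in the scene too. What is shaped like the head_amber but green, pink or turquoise is not meant.

How it is judged (in metres and radians):
On the way, in this order (a step that is already met when the one before it is completed fails the run):
1. the tote stands home against the stop under the chute's mouth (y of tote in the frame of chute between 0.2 and 0.224 m and x of tote in the frame of chute between -0.013 and 0.013 m and angle between the y axis of tote and the y axis of chute, either way round below 0.1 rad), for 0.2 s.
2. the amber head lies flat and lengthwise on the tray, lens up, past the pivot line, let go before the tray has gone over (contact force between the fingers and head_amber below 0.1 N and value of joint tray below 0.22 rad and x of head_amber in the frame of tray_bed between -0.014 and 0.014 m and y of head_amber in the frame of tray_bed between 0.005 and 0.13 m and z of head_amber in the frame of tray_bed between -0.005 and 0.012 m and angle between the x axis of head_amber and the y axis of tray_bed, either way round below 0.2 rad and angle between head_amber's own z axis and vertical below 0.4 rad), for 0.05 s.
3. the head's weight alone has tipped the tray (contact force between the fingers and head_amber below 0.1 N and value of joint tray above 0.49 rad), for 0.02 s.
At the end, for the whole second after the job is handed in: The amber head lies flat in the tote, lens up (within 7 degrees), at rest; the tote is still home: within about 12 mm of the stop, 13 mm sideways and 0.1 rad of square; the empty tray is back up (joint under 0.05 rad); the blue and red heads are within 20 mm of where they were (all of step 1 and x of head_amber in the frame of tote between -0.05 and 0.05 m and y of head_amber in the frame of tote between -0.09 and 0.09 m and z of head_amber in the frame of tote between 0.012 and 0.026 m and angle between head_amber's own z axis and vertical below 0.12 rad and linear speed of each of head_amber, tote below 0.02 m/s and value of joint tray below 0.05 rad and distance of each of head_blue, head_red from where it was at the start of the episode below 0.02 m); the robot touches nothing.
It fails at once if the robot pushes on the tray (over 3 N) (contact force between any of the fingers, the arm and tray_bed above 3 N).
It fails at once if the amber head is let go over the tray with its middle more than 15 mm above the bed (dropped, or not laid flat) (contact force between the fingers and head_amber below 0.02 N and z of head_amber in the frame of tray_bed between 0.015 and 0.2 m and x of head_amber in the frame of tray_bed between -0.06 and 0.06 m and y of head_amber in the frame of tray_bed between -0.08 and 0.13 m).
It fails at once if another head is moved more than 20 mm (distance of any of head_blue, head_red from where it was at the start of the episode above 0.02 m).
It fails at once if a bystander on the bench is moved more than 40 mm (distance of any of tape, driver, spray, handheld, meter from where it was at the start of the episode above 0.04 m).
It also fails if it takes over 67 s, if anything falls off the work surface, if the arm or the gripper's body presses on something with over 40 N, if the wrist force passes 120 N, or if a joint passes its speed limit or range.

## Working session

There is one attempt and no reset: what is moved stays moved. The work goes in short steps, Python scripts to look and compute and a shell command to move; the robot and the scene stay as the last step left them, time stands still between calls to the robot, and variables do not carry over. Pictures are saved under pics/ and viewed, at most 10 in all, crops included, and the job is handed in when it is done.

```bash
mkdir -p pics; ls; cat > h.py <<'E'
import numpy as np, cv2
from workcell import sensors, camera, ticket, bot
def ray(c,u,v):
    R=np.array(c["R"]);t=np.array(c["t"])
    d=R.T@np.array([(u-c["cx"])/c["fx"],(v-c["cy"])/c["fy"],1]); return -R.T@t,d
def onz(c,u,v,z):
    o,d=ray(c,u,v); return o+d*(z-o[2])/d[2]
def proj(c,X):
    p=np.array(c["R"])@np.array(X)+np.array(c["t"]); return p[0]/p[2]*c["fx"]+c["cx"],p[1]/p[2]*c["fy"]+c["cy"]
def tri(c1,p1,c2,p2):
    o1,d1=ray(c1,*p1);o2,d2=ray(c2,*p2)
    s=np.linalg.lstsq(np.c_[d1,-d2],o2-o1,rcond=None)[0]
    a=o1+d1*s[0];b=o2+d2*s[1]; return (a+b)/2,np.linalg.norm(a-b)
E
python3 - <<'E'
from h import *
for n in("scene","top"):
    c=camera(n); np.save(f"pics/{n}0.npy",c,allow_pickle=True)
    cv2.imwrite(f"pics/{n}0.png",cv2.resize(c["img"][:,:,::-1],(800,600),interpolation=cv2.INTER_CUBIC))
    print(n,c["fx"],c["cx"],c["cy"],np.round(-np.array(c["R"]).T@c["t"],3))
E
```

```text
pics
scene 386.2089465076354 255.7329857778956 195.5402241659456 [0.81  0.444 0.954]
top 408.2298279752494 253.7628729345415 187.65030994493705 [ 0.436 -0.032  1.221]
```

View pics/scene0.png

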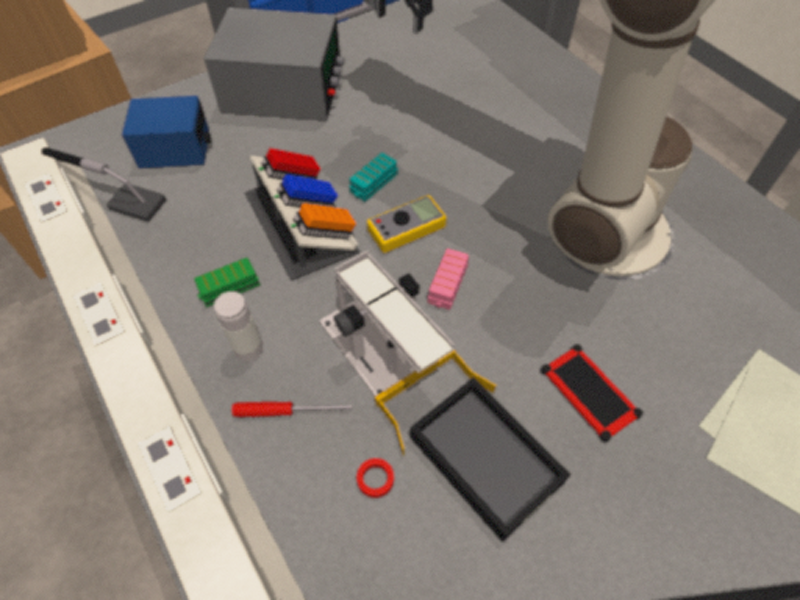

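View pics/top0.png

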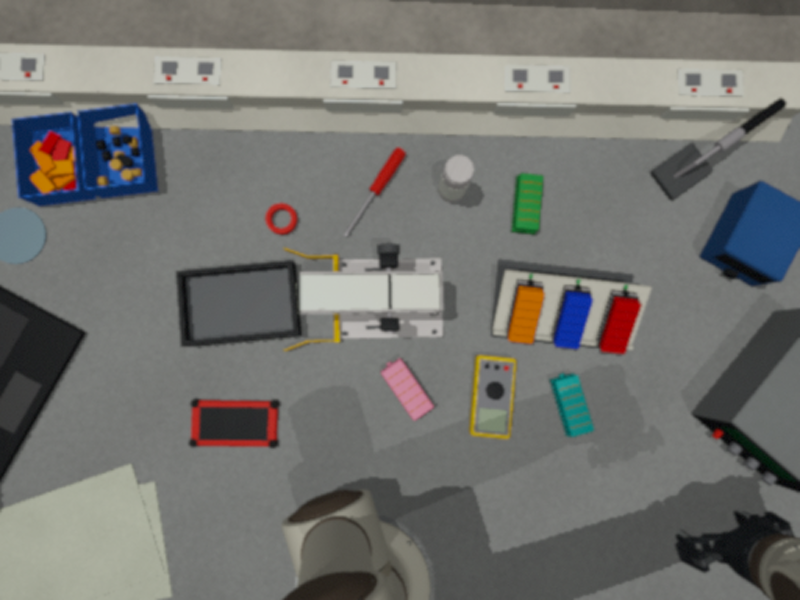

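Candidates (800-px pictures): orange head on the stand's end bay at scene (327,217), top (526,314). Blue is at top (573,319) and red at (620,323). The loose lookalikes are green (528,203), pink (408,388) and turquoise (573,405), and there are orange bits in the blue bin at (50,165). The one I want is the orange head on the stand. The tote is at top (240,303) and the chute's mouth points left, which is world +y.

```bash
cat > m.py <<'E'
from h import *
import sys
c=camera("top"); s=camera("scene")
k=800/512
def comp(img,lo,hi,box):
    hsv=cv2.cvtColor(img,cv2.COLOR_RGB2HSV); m=cv2.inRange(hsv,lo,hi)
    z=np.zeros_like(m); x0,y0,x1,y1=[int(b/k) for b in box]; z[y0:y1,x0:x1]=m[y0:y1,x0:x1]
    n,l,st,_=cv2.connectedComponentsWithStats(z); i=1+np.argmax(st[1:,4])
    m=(l==i).astype(np.uint8); cs,_=cv2.findContours(m,0,1); return m,max(cs,key=cv2.contourArea)
def rect(cn): return cv2.boxPoints(cv2.minAreaRect(cn))
E
python3 - <<'E'
from m import *
np.set_printoptions(precision=4,suppress=True)
im=c["img"]
for nm,lo,hi,box,z in [("amber",(5,150,100),(22,255,255),(490,265,560,360),.0924),("blue",(105,150,60),(130,255,255),(540,265,610,360),.0924),("red",(0,150,60),(4,255,255),(590,265,660,370),.0924),("tote",(0,0,0),(180,255,60),(165,250,303,360),.045),("tray",(0,0,185),(180,60,255),(290,260,445,330),.14)]:
    m,cn=comp(im,lo,hi,box); r=rect(cn)
    P=np.array([onz(c,u,v,z)[:2] for u,v in r]); ctr=P.mean(0)
    e=[P[1]-P[0],P[2]-P[1]]; L=[np.linalg.norm(a) for a in e]; a=e[int(np.argmax(L))]
    print(nm,m.sum(),"ctr",ctr,"L",L,"ang",np.degrees(np.arctan2(a[1],a[0]))%180,"px",r.mean(0)*k)
for nm,lo,hi,box in [("amber",(5,150,100),(22,255,255),(290,195,365,240))]:
    m,cn=comp(s["img"],lo,hi,box); r=rect(cn); mc=comp(im,(5,150,100),(22,255,255),(490,265,560,360))[1]
    print("tri amber",tri(c,rect(mc).mean(0),s,r.mean(0)), "lookalike px",r.mean(0)*k)
a=im[int(225/k):int(370/k),int(160/k):int(460/k)]; b=im[int(250/k):int(370/k),int(480/k):int(660/k)]
b=cv2.resize(b,None,fx=4,fy=4,interpolation=2);a=cv2.resize(a,None,fx=4,fy=4,interpolation=2)
o=np.zeros((600,800,3),np.uint8);A=a[:300+72,:800];o[:A.shape[0],:A.shape[1]]=A
b=cv2.resize(b,(330,220));o[375:595,:330]=b
sc=s["img"][int(190/k):int(260/k),int(230/k):int(380/k)];sc=cv2.resize(sc,(450,210),interpolation=2);o[380:590,340:790]=sc
cv2.imwrite("pics/c1.png",o[:,:,::-1])
E
```

```text
amber 615 ctr [ 0.5001 -0.2766] L [np.float64(0.10407122681270675), np.float64(0.04801450146608407)] ang 167.59028391272705 px [525.1195 313.9154]
blue 601 ctr [ 0.4919 -0.3598] L [np.float64(0.10407649564547873), np.float64(0.047302275446043054)] ang 164.84190863244845 px [571.8167 319.3594]
red 476 ctr [ 0.4847 -0.4438] L [np.float64(0.10697419537117062), np.float64(0.04863410447330973)] ang 161.63099357595095 px [618.9017 324.2675]
tote 1063 ctr [0.5134 0.2425] L [np.float64(0.22173258047723432), np.float64(0.1395700900945055)] ang 96.60121841065039 px [238.3585 303.1549]
tray 1211 ctr [0.5287 0.0428] L [np.float64(0.143512498248531), np.float64(0.05868021093948546)] ang 91.0775200484303 px [343.75   292.1875]
tri amber (array([ 0.5009, -0.2781,  0.0876]), np.float64(0.0017164582930003691)) lookalike px [326.7149 216.5968]
```

View pics/c1.png

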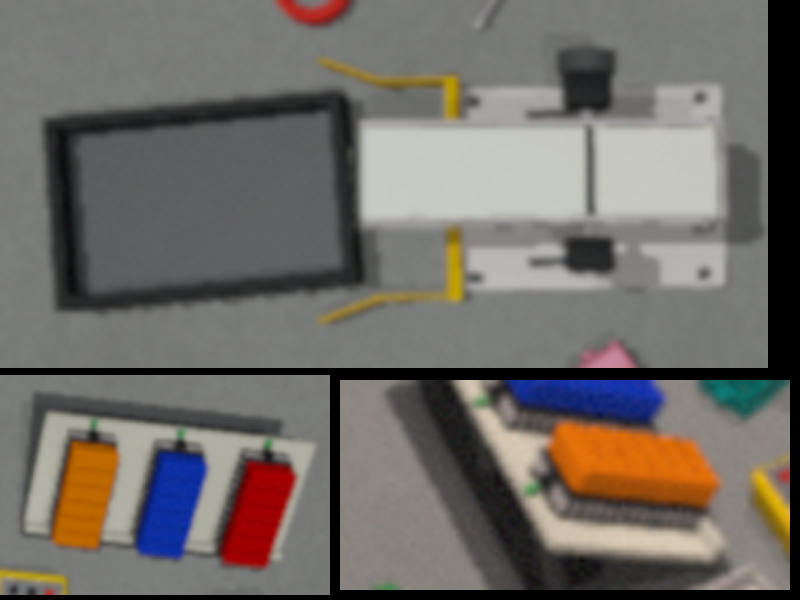

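The orange block on the end bay is the amber head: orange lens, finned body, at crop (85,495) top and (630,465) scene. The tote is slightly skewed short of the stop, with its far wall's middle near crop (55,213). The bed's black line is at crop x≈590 and the mouth edge at x≈360.

```bash
cat > g.py <<'E'
from h import *
np.set_printoptions(precision=4,suppress=True)
c=np.load("pics/top0.npy",allow_pickle=True).item()
f=lambda a,b,z: onz(c,a/4+102,b/4+144,z)
mouth=f(360,172,.1535);line=f(590,172,.14);rear=f(718,173,.1324)
print("mouth",mouth,"line",line,"rear",rear,"len",np.linalg.norm(mouth-line),np.linalg.norm(line-rear))
d=mouth-rear; print("bed heading deg off +y (ccw)",np.degrees(np.arctan2(-d[0],d[1])))
s1=f(446,80,.028);s2=f(449,299,.028);d=s1-s2;print("stop face",s1,s2,"mid",(s1+s2)/2,"width",np.linalg.norm(d),"head",np.degrees(np.arctan2(d[1],d[0])))
T=np.array([f(45,120,.045),f(345,93,.045),f(362,283,.045),f(60,308,.045)])
print("tote",T[:,:2],T.mean(0),[np.linalg.norm(T[i]-T[i-1]) for i in range(4)])
far=(T[0]+T[3])/2;near=(T[1]+T[2])/2;d=far-near
print("far",far,"near",near,"heading",np.degrees(np.arctan2(-d[0],d[1])))
print("plate",f(722,86,.005),f(726,287,.005))
from workcell import sensors
o=sensors.get_obs();print(o["ee_pos"],o["tcp_rot"],o["opening"],o["time"],bot.pinch_z)
E
python3 g.py
```

```text
mouth [0.5261 0.1151 0.1535] line [ 0.5301 -0.0355  0.14  ] rear [ 0.5317 -0.1212  0.1324] len 0.1512371667446448 0.08609932354868619
bed heading deg off +y (ccw) 1.3376424895319485
stop face [0.6059 0.0714 0.028 ] [0.4453 0.0651 0.028 ] mid [0.5256 0.0682 0.028 ] width 0.16071432987556566 head 2.2377746261885143
tote [[0.5688 0.3578]
 [0.5925 0.1427]
 [0.4555 0.1263]
 [0.434  0.3409]] [0.5127 0.2419 0.045 ] [np.float64(0.13590228873682142), np.float64(0.2164899511838508), np.float64(0.1380166277824748), np.float64(0.21572949217973555)]
far [0.5014 0.3494 0.045 ] near [0.524  0.1345 0.045 ] heading 6.015694641526344
plate [ 0.6086 -0.1339  0.005 ] [ 0.4579 -0.1385  0.005 ]
[ 0.1786 -0.5201  0.2308] [-179.953     0.0004   18.9537] 0.08563214493238284 0.2 0.0187
```

```bash
python3 -m handwheel '{"gripper":[1,1,1,1,1,1,1,1],"slide":[[0,0,0],[0,0,0],[17.2,-34.4,0],[17.2,-34.4,0],[17.2,-34.4,0],[17.2,-34.4,0],[17.2,-34.4,0],[17.2,-34.4,0]],"yaw":[0.113,0.113,0,0,0,0,0,0]}'
python3 -m handwheel '{"gripper":[1,1,1,1,1,1,1,1],"slide":[[17.2,-34.4,0],[17.2,-34.4,0],[17.2,-34.4,0],[17.2,-34.4,0],[17.2,-34.4,0],[17.2,-34.4,0],[17.2,-34.4,0],[17.2,-34.4,0]],"yaw":[0,0,0,0,0,0,0,0]}'
python3 -m handwheel '{"gripper":[1,1,1,1,1,1,1,1],"slide":[[17.2,-34.4,0],[17.2,-34.4,0],[17.2,-34.4,0],[17.2,-34.4,0],[17.2,-34.4,0],[17.2,-34.4,0],[17.2,-34.4,0],[17.2,-34.4,0]],"yaw":[0,0,0,0,0,0,0,0]}'
python3 -m handwheel '{"gripper":[1,1,1],"slide":[[17.2,-34.4,0],[17.2,-34.4,0],[0,0,0]],"yaw":[0,0,0]}'
```

```text
time: 0.87
ee_pos: [0.2597, -0.3024, 0.2311]
tcp_rot: [180.0, -0.0, 6.0]
wrist_force: [0.8, 0.8, 0.5]
opening: 0.0854
grasp_force: 0.0
time: 1.53
ee_pos: [0.3678, -0.0141, 0.2315]
tcp_rot: [180.0, -0.0, 6.0]
wrist_force: [0.5, -0.9, 0.3]
opening: 0.0854
grasp_force: 0.0
time: 2.2
ee_pos: [0.484, 0.1574, 0.24]
tcp_rot: [-174.7, 0.1, 15.1]
wrist_force: [0.4, -0.3, -0.1]
opening: 0.0858
grasp_force: 0.0
time: 2.45
ee_pos: [0.5094, 0.2019, 0.2462]
tcp_rot: [-173.2, 0.1, 18.1]
wrist_force: [1.7, -0.4, 0.3]
opening: 0.0854
grasp_force: 0.0
```

```bash
python3 -m handwheel '{"gripper":[1,1],"slide":[[0,0,0],[0,0,0]],"yaw":[0,0]}'; python3 -c "
from h import *
o=sensors.get_obs();print(np.round(o['q'],1),o['ee_pos'],o['tcp_rot'],o['joint_efforts'])"
```

```text
time: 2.62
ee_pos: [0.5076, 0.1989, 0.2467]
tcp_rot: [-173.3, 0.1, 18.0]
wrist_force: [0.2, -0.3, 0.2]
opening: 0.0854
grasp_force: 0.0
[ 17.9   4.6  11.2  96.7   6.7 179.9] [0.50763185 0.19890539 0.24669148] [-1.73299537e+02  1.26278485e-01  1.79579021e+01] [ 6.26004338e-01 -5.02633595e+01  4.65568471e+01 -9.06384015e-02
  4.13385574e-01 -1.77273691e-04]
```

The last joint hit its limit (q6 = q1 + 180 − yaw), so I'll take the half-turned grasp instead.

```bash
python3 -m handwheel '{"gripper":[1,1,1,1,1,1,1,1],"slide":[[0,0,0],[0,0,0],[0,0,0],[0,0,0],[0,0,0],[0,0,0],[0,0,0],[0,0,0]],"yaw":[-0.12,-0.12,-0.12,-0.12,-0.12,-0.12,-0.12,-0.12]}'; python3 -c "
from h import *
o=sensors.get_obs();print(np.round(o['q'],1),o['ee_pos'],o['tcp_rot'])"
```

```text
time: 3.28
ee_pos: [0.5074, 0.1983, 0.2474]
tcp_rot: [-176.1, -5.5, 73.1]
wrist_force: [-0.3, -0.3, -0.3]
opening: 0.0855
grasp_force: 0.0
[ 17.8   4.5  11.2  96.7   6.7 124.6] [0.50742024 0.19826002 0.24737817] [-176.13135304   -5.48041153   73.05219952]
```

```bash
for i in 1 2 3 4 5; do python3 -m handwheel '{"gripper":[1,1,1,1,1,1,1,1],"slide":[[0,0,0],[0,0,0],[0,0,0],[0,0,0],[0,0,0],[0,0,0],[0,0,0],[0,0,0]],"yaw":[-0.124,-0.124,-0.124,-0.124,-0.124,-0.124,-0.124,-0.124]}' | head -1; done; python3 -c "
from h import *
o=sensors.get_obs();print(np.round(o['q'],1),o['ee_pos'],o['tcp_rot'])"
```

```text
time: 3.95
time: 4.62
time: 5.28
time: 5.95
time: 6.62
[  17.8    4.5   11.2   96.7    6.7 -159.6] [0.50743018 0.19824499 0.24736956] [-173.73267914    2.38909282   -2.43594331]
```

```bash
python3 -m handwheel '{"gripper":[1,1,1,1,1,1],"slide":[[0,0,0],[0,0,0],[0,0,0],[0,0,0],[0,0,0],[0,0,0]],"yaw":[-0.12,-0.12,-0.12,-0.12,0,0]}' | head -1;  python3 -c "
from h import *
o=sensors.get_obs();print(np.round(o['q'],1),o['ee_pos'],o['tcp_rot'])"
```

```text
time: 7.12
[  22.     3.9   10.6   96.     5.4 -180. ] [0.49540022 0.22858146 0.24743272] [-174.63599961   -0.71382788   21.92776034]
```

```bash
python3 -m handwheel '{"gripper":[1,1,1,1],"slide":[[0,0,0],[0,0,0],[0,0,0],[0,0,0]],"yaw":[-0.12,-0.12,0,0]}' | head -1;  python3 -c "
from h import *
o=sensors.get_obs();print(np.round(o['q'],2),o['ee_pos'],o['tcp_rot'])"
```

```text
time: 7.45
[  30.16    2.98    9.69   94.98    2.48 -179.95] [0.46571741 0.28490732 0.24720626] [-177.51743273   -1.73144873   30.11559393]
```

```bash
python3 -m handwheel '{"gripper":[1,1,1,1],"slide":[[0,0,0],[0,0,0],[0,0,0],[0,0,0]],"yaw":[-0.12,-0.08,0,0]}' | head -1;  python3 -c "
from h import *
from scipy.spatial.transform import Rotation as Ro
o=sensors.get_obs();print(np.round(o['q'],2),o['ee_pos'],o['tcp_rot']);print(Ro.from_euler('xyz',o['tcp_rot'],degrees=True).as_matrix()[:,2])"
```

```text
time: 7.78
[ 3.6910e+01  2.5800e+00  9.2800e+00  9.4670e+01 -2.0000e-02 -1.7995e+02] [0.43592466 0.32736776 0.24703455] [179.98653464  -2.0335566   36.86217626]
[ 0.0285317   0.02109903 -0.99937019]
```

```bash
python3 -m handwheel '{"gripper":[1,1,1,1,1,1,1,1],"slide":[[0,0,0],[0,0,0],[0,0,0],[0,0,0],[0,0,0],[30,-3,0],[30,-3,0],[0,0,0]],"yaw":[0.108,0.108,0.108,0.108,0.108,0,0,0]}' | head -3
python3 -m handwheel '{"gripper":[1,1,1,1,1,1],"slide":[[0,0,35],[0,0,35],[0,0,35],[0,0,35],[0,0,30],[0,0,0]],"yaw":[0,0,0,0,0,0]}' | head -3;  python3 -c "
from h import *
o=sensors.get_obs();print(np.round(o['q'],2),o['ee_pos'],o['tcp_rot'])"
```

```text
time: 8.45
ee_pos: [0.4994, 0.3387, 0.2466]
tcp_rot: [-179.0, -1.7, 5.7]
time: 8.95
ee_pos: [0.4979, 0.34, 0.0721]
tcp_rot: [-179.2, -1.3, 5.8]
[ 3.4290e+01  1.0540e+01 -1.3700e+00  7.6620e+01  7.0000e-02 -1.5148e+02] [0.49791244 0.34002127 0.07212599] [-179.23486774   -1.25655879    5.76967955]
```

```bash
python3 -m handwheel '{"gripper":[1,1,1,1],"slide":[[4,-4,24],[0,0,24],[0,0,0],[0,0,0]],"yaw":[0,0,0,0]}'
python3 -m handwheel '{"gripper":[-1,-1,-1,-1,-1,-1,-1,-1],"slide":[[0,0,0],[0,0,0],[0,0,0],[0,0,0],[0,0,0],[0,0,0],[0,0,0],[0,0,0]],"yaw":[0,0,0,0,0,0,0,0]}' 40;  python3 -c "
from h import *
o=sensors.get_obs();print(np.round(o['q'],2),o['ee_pos'],o['tcp_rot'])"
```

```text
time: 9.28
ee_pos: [0.505, 0.348, 0.032]
tcp_rot: [-179.0, -1.7, 5.9]
wrist_force: [0.2, -0.5, 0.4]
opening: 0.0854
grasp_force: 0.0
time: 9.95
ee_pos: [0.5049, 0.3492, 0.0317]
tcp_rot: [-179.0, -1.8, 6.0]
wrist_force: [0.4, -1.9, 4.3]
opening: 0.0087
grasp_force: 40.6
[ 3.4640e+01  1.2360e+01 -3.7800e+00  7.1780e+01  5.0000e-02 -1.5133e+02] [0.50488331 0.34915618 0.03174921] [-178.96155035   -1.79676824    5.96063167]
```

```bash
python3 -m handwheel '{"gripper":[-1,-1,-1,-1,-1,-1,-1,-1],"slide":[[1.4,8,0],[1.4,8,0],[1.4,8,0],[1.4,8,0],[1.4,8,0],[1.4,8,0],[1.4,8,0],[1.4,8,0]],"yaw":[0.0096,0.0096,0.0096,0.0096,0.0096,0.0096,0.0096,0.0096]}'
python3 -m handwheel '{"gripper":[-1,-1,-1,-1],"slide":[[0,4,0],[0,2,0],[0,0,0],[0,0,0]],"yaw":[0,0,0,0]}'
```

```text
time: 10.62
ee_pos: [0.5212, 0.2873, 0.0317]
tcp_rot: [-178.6, -1.8, 1.6]
wrist_force: [-1.3, 7.5, 6.9]
opening: 0.0084
grasp_force: 41.0
time: 10.95
ee_pos: [0.5215, 0.2809, 0.0317]
tcp_rot: [-178.7, -1.8, 1.5]
wrist_force: [0.5, 2.1, 8.1]
opening: 0.0089
grasp_force: 41.1
```

```bash
python3 -m handwheel '{"gripper":[-1,-1,-1,-1],"slide":[[0,2,0],[0,2,0],[0,0,0],[0,0,0]],"yaw":[0,0,0,0]}'
python3 - <<'E'
from h import *
c=camera("top"); np.save("pics/top1.npy",c,allow_pickle=True)
a=c["img"][120:260,90:300]; cv2.imwrite("pics/c2.png",cv2.resize(a,(800,533),interpolation=2)[:,:,::-1])
E
```

```text
time: 11.28
ee_pos: [0.5206, 0.2804, 0.0317]
tcp_rot: [-178.3, -1.7, 1.7]
wrist_force: [-4.7, 21.0, 6.0]
opening: 0.0086
grasp_force: 41.3
```

View pics/c2.png

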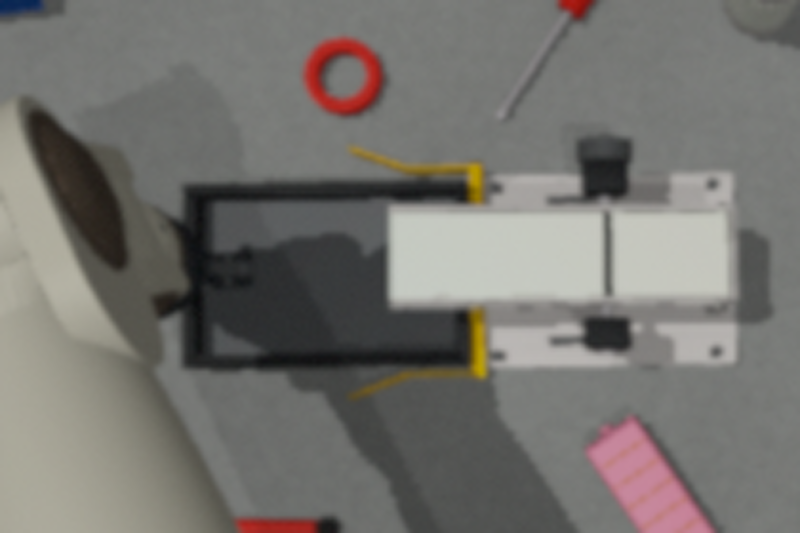

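The tote is home: its near wall sits against the yellow stop (crop x≈475) and is centred between the cheeks (rows 185 to 365, cheeks at 168 and 375). The 21 N push confirms it. Now I'll release and lift.

```bash
python3 -m handwheel '{"gripper":[0,0.5,0.5,0.5,0.5,0.5,0.5,0.5],"slide":[[0,-1,0],[0,0,0],[0,0,-15],[0,0,-38],[0,0,-38],[0,0,-38],[0,0,-38],[0,0,-38]],"yaw":[0,0,0,0,0,0,0,0]}' | head -4
for i in 1 2 3; do python3 -m handwheel '{"gripper":[0.5,0.5,0.5,0.5,0.5,0.5,0.5,0.5],"slide":[[0,0,0],[0,0,0],[0,0,0],[0,0,0],[0,0,0],[0,0,0],[0,0,0],[0,0,0]],"yaw":[0.121,0.121,0.121,0.121,0.121,0.121,0.121,0.121]}' | head -1; done
python3 -m handwheel '{"gripper":[0.5,0.5,0.5,0.5],"slide":[[0,0,0],[0,0,0],[0,0,0],[0,0,0]],"yaw":[0.121,0.121,0.116,0]}'; python3 -c "
from h import *
o=sensors.get_obs();print(np.round(o['q'],2),o['ee_pos'],o['tcp_rot'])"
```

```text
time: 12.0
ee_pos: [0.5144, 0.272, 0.2366]
tcp_rot: [-178.9, -1.6, 1.5]
wrist_force: [1.2, 0.3, -0.3]
time: 12.67
time: 13.33
time: 14.0
time: 14.33
ee_pos: [0.5148, 0.2723, 0.2346]
tcp_rot: [178.7, 1.5, 174.3]
wrist_force: [-1.2, 0.0, -0.5]
opening: 0.0643
grasp_force: 0.0
[27.73  7.51 13.18 93.7   0.3  33.41] [0.51477938 0.27228178 0.23458543] [178.66988812   1.47634093 174.31281791]
```

```bash
python3 -m handwheel '{"gripper":[0.5,0.5,0.5,0.5,0.5,0.5,0.5,0.5],"slide":[[-3.7,-39.2,0],[-3.7,-39.2,0],[-3.7,-39.2,0],[-3.7,-39.2,0],[-3.7,-39.2,0],[-3.7,-39.2,0],[-3.7,-39.2,0],[-3.7,-39.2,0]],"yaw":[0,0,0,0,0,0,0,0]}' | head -1
python3 -m handwheel '{"gripper":[0.5,0.5,0.5,0.5,0.5,0.5,0.5,0.5],"slide":[[-3.7,-39.2,0],[-3.7,-39.2,0],[-3.7,-39.2,0],[-3.7,-39.2,0],[-3.7,-39.2,0],[-3.7,-39.2,0],[0,0,0],[0,0,0]],"yaw":[0,0,0,0,0,0,0,0]}';  python3 -c "
from h import *
o=sensors.get_obs();print(np.round(o['q'],2),o['ee_pos'],o['tcp_rot'])"
```

```text
time: 15.0
time: 15.67
ee_pos: [0.5147, -0.2804, 0.2223]
tcp_rot: [178.6, 1.4, 174.6]
wrist_force: [-0.2, 0.0, -0.5]
opening: 0.064
grasp_force: 0.0
[-29.48   9.07  13.55  93.75   1.85 -24.13] [ 0.5147494  -0.28038849  0.22231754] [178.6099896    1.42865928 174.6419939 ]
```

```bash
python3 -m handwheel '{"gripper":[0.5,0.5,0.5,0.5,0.5,0.5],"slide":[[6.8,-2.4,0],[0,0,30],[0,0,30],[0,0,30],[0,0,18],[0,0,0]],"yaw":[0,0,0,0,0,0]}'
python3 - <<'E'
from h import *
s=camera("scene");t=camera("top");k=1.5625
a=cv2.resize(s["img"][80:175,140:260],(500,396),interpolation=2);b=cv2.resize(t["img"][150:250,300:420],(300,250),interpolation=2)
o=np.zeros((400,800,3),np.uint8);o[:396,:500]=a;o[:250,500:]=b;cv2.imwrite("pics/c3.png",o[:,:,::-1])
E
```

```text
time: 16.17
ee_pos: [0.5096, -0.2754, 0.1111]
tcp_rot: [178.5, 1.2, 174.8]
wrist_force: [0.4, -0.2, 0.2]
opening: 0.0638
grasp_force: 0.0
```

View pics/c3.png

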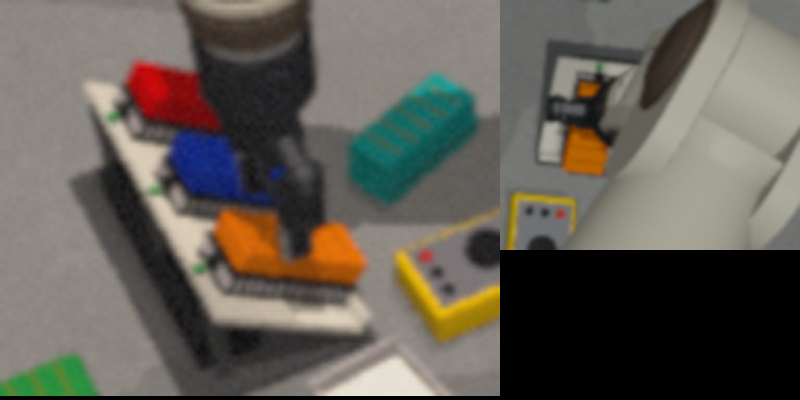

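The open fingers sit over the orange head, with the near finger at its +y side (crop (290,240)) and nothing touching. I'll go down and grip.

```bash
python3 -m handwheel '{"gripper":[0.5,0.5,0.5,0.5,0.5,0.5],"slide":[[-1.4,-4.2,0],[0,0,18],[0,0,18],[0,0,16],[0,0,0],[0,0,0]],"yaw":[0,0,0,0,0,0]}'
```

```text
time: 16.77
ee_pos: [0.5144, -0.2813, 0.0644]
tcp_rot: [178.7, 1.6, 174.7]
wrist_force: [-0.5, 0.5, 0.1]
opening: 0.0637
grasp_force: 0.0
```

```bash
python3 -m handwheel '{"gripper":[0.5,0.5,-1,-1,-1,-1,-1,-1],"slide":[[2,2.5,4],[0,0,0],[0,0,0],[0,0,0],[0,0,0],[0,0,0],[0,0,0],[0,0,0]],"yaw":[0,0,0,0,0,0,0,0]}' 60
python3 -m handwheel '{"gripper":[-1,-1,-1,-1,-1,-1],"slide":[[0,0,0],[0,0,-10],[0,0,-20],[0,0,-35],[0,0,-35],[0,0,0]],"yaw":[0,0,0,0,0,0]}'
```

```text
time: 17.43
ee_pos: [0.5127, -0.2787, 0.0607]
tcp_rot: [178.7, 1.6, 174.6]
wrist_force: [-3.3, 1.3, 7.5]
opening: 0.0454
grasp_force: 62.0
time: 17.93
ee_pos: [0.5114, -0.2816, 0.1671]
tcp_rot: [178.9, 2.0, 174.7]
wrist_force: [0.1, -0.8, -1.4]
opening: 0.0454
grasp_force: 61.6
```

```bash
python3 -m handwheel '{"gripper":[-1,-1,-1,-1,-1,-1,-1,-1],"slide":[[35.7,-9.4,0],[35.7,-9.4,0],[35.7,-9.4,0],[35.7,-9.4,0],[35.7,-9.4,0],[35.7,-9.4,0],[35.7,-9.4,0],[35.7,-9.4,0]],"yaw":[0,0,0,0,0,0,0,0]}' |head -1
python3 -m handwheel '{"gripper":[-1,-1,-1,-1,-1],"slide":[[0,0,0],[0,0,35],[0,0,35],[0,0,35],[0,0,0]],"yaw":[0,0,0,0,0]}'
python3 - <<'E'
from h import *
s=camera("scene");t=camera("top")
o=sensors.get_obs();print(np.round(o['q'],1))
a=cv2.resize(s["img"][60:200,180:330],(428,400),interpolation=2);b=cv2.resize(t["img"][200:370,280:440],(372,395),interpolation=2)
o=np.zeros((400,800,3),np.uint8);o[:400,:428]=a;o[:395,428:]=b;cv2.imwrite("pics/c4.png",o[:,:,::-1])
E
```

```text
time: 18.6
time: 19.02
ee_pos: [0.2192, -0.3232, 0.039]
tcp_rot: [178.2, 1.2, 174.6]
wrist_force: [-1.1, 1.8, -4.2]
opening: 0.0456
grasp_force: 62.2
[-57.3 -16.2 -30.   76.4   2.  -52. ]
```

View pics/c4.png

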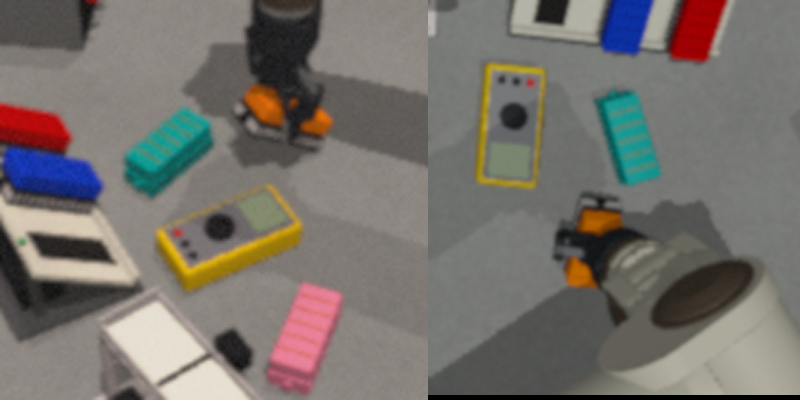

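The head is held in the clear space between the meter and the turquoise block, still tilted (scene crop (285,110)). I'll press it level on the bench with a light grip.

```bash
python3 -m handwheel '{"gripper":[-1,-1,-1,-1,-1,-1,-1,-1],"slide":[[0,0,0],[0,0,4],[0,0,5],[0,0,5],[0,0,5],[0,0,5],[0,0,5],[0,0,0]],"yaw":[0,0,0,0,0,0,0,0]}' 20
python3 -m handwheel '{"gripper":[-1,-1],"slide":[[0,0,0],[0,0,0]],"yaw":[0,0]}'
```

```text
time: 19.78
ee_pos: [0.2257, -0.3295, 0.0199]
tcp_rot: [179.1, 2.0, 174.7]
wrist_force: [8.9, -2.0, 20.0]
opening: 0.0457
grasp_force: 64.5
time: 19.95
ee_pos: [0.2255, -0.3295, 0.0199]
tcp_rot: [179.1, 2.0, 174.7]
wrist_force: [10.7, -2.3, 17.2]
opening: 0.0452
grasp_force: 64.4
```

```bash
python3 -m handwheel '{"gripper":[0.05,0.05,0.05,0.05,0.05],"slide":[[0,0,0],[0,0,4],[0,0,4],[0,0,4],[0,0,0]],"yaw":[0,0,0,0,0]}' 20
```

```text
time: 20.37
ee_pos: [0.2248, -0.3281, 0.0064]
tcp_rot: [179.0, 1.8, 174.7]
wrist_force: [6.2, -2.5, 10.1]
opening: 0.0451
grasp_force: 63.6
```

```bash
python3 -m handwheel '{"gripper":[0.15,0.3,0.5,0.5,0.5,0.5,0.5,0.5],"slide":[[0,0,0],[0,0,0],[0,0,0],[0,0,-20],[0,0,-35],[0,0,-35],[0,0,-35],[0,0,0]],"yaw":[0,0,0,0,0,0,0,0]}'
python3 - <<'E'
from m import *
np.set_printoptions(precision=4,suppress=True)
for i,b in((c,(480,420,640,560)),(s,(290,60,470,190))):
    try:
        m,cn=comp(i["img"],(5,150,90),(22,255,255),b); r=rect(cn);P=np.array([onz(i,u,v,.042)[:2] for u,v in r]);print(m.sum(),r.mean(0),P,P.mean(0),[np.linalg.norm(P[j]-P[j-1]) for j in(0,1)])
    except Exception as e: print(e)
a=cv2.resize(s["img"][60:200,180:330],(428,400),interpolation=2);b=cv2.resize(c["img"][200:370,280:440],(372,395),interpolation=2)
o=np.zeros((400,800,3),np.uint8);o[:400,:428]=a;o[:395,428:]=b;cv2.imwrite("pics/c5.png",o[:,:,::-1])
E
```

```text
time: 21.03
ee_pos: [0.22, -0.3302, 0.135]
tcp_rot: [179.0, 1.8, 174.6]
wrist_force: [0.7, -1.1, 0.8]
opening: 0.064
grasp_force: 0.0
449 [348.6765 299.7059] [[ 0.1715 -0.2946]
 [ 0.2767 -0.303 ]
 [ 0.2737 -0.3522]
 [ 0.1685 -0.3435]] [ 0.2226 -0.3233] [np.float64(0.04894738431677142), np.float64(0.10550809536429268)]
444 [276.7036 105.7294] [[ 0.2732 -0.3556]
 [ 0.1529 -0.3454]
 [ 0.1768 -0.2835]
 [ 0.2933 -0.2949]] [ 0.224  -0.3198] [np.float64(0.06396824186365663), np.float64(0.12067698773052156)]
```

View pics/c5.png

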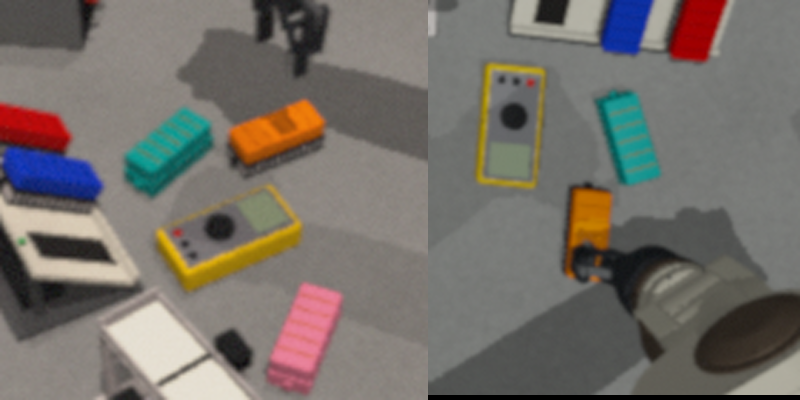

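The head lies flat on the bench, lens up (scene crop (277,133)), and in top its centre is about (0.2225, −0.325). I'll re-grip it at its middle, with the tips high enough to clear the rails.

```bash
python3 -m handwheel '{"gripper":[0.5,0.5,0.5,0.5,0.5,0.5],"slide":[[2.5,2,0],[0,0,35],[0,0,35],[0,0,35],[0,0,15],[0,0,0]],"yaw":[0,0,0,0,0,0]}'
```

```text
time: 21.63
ee_pos: [0.2179, -0.3201, 0.0038]
tcp_rot: [178.3, 1.2, 174.6]
wrist_force: [-1.2, 1.2, -0.2]
opening: 0.0644
grasp_force: 0.0
```

```bash
python3 -m handwheel '{"gripper":[0.5,0.5,0.5],"slide":[[-4,-5,-7],[0,0,0],[0,0,0]],"yaw":[0,0,0]}'|head -3
python3 -m handwheel '{"gripper":[-1,-1,-1,-1,-1,-1,-1],"slide":[[0,0,0],[0,0,0],[0,0,0],[0,0,0],[0,0,0],[0,0,0],[0,0,0]],"yaw":[0,0,0,0,0,0,0]}' 60
```

```text
time: 21.88
ee_pos: [0.2242, -0.3303, 0.0177]
tcp_rot: [178.8, 1.6, 174.6]
time: 22.47
ee_pos: [0.2238, -0.3295, 0.0172]
tcp_rot: [178.7, 1.6, 174.6]
wrist_force: [-0.5, 1.1, 7.5]
opening: 0.0448
grasp_force: 62.1
```

```bash
python3 -m handwheel '{"gripper":[0.5,0.5,0.5,0.5,0.5],"slide":[[0,0,0],[0,0,0],[0,0,4],[0,0,0],[0,0,0]],"yaw":[0,0,0,0,0]}'|head -3
```

```text
time: 22.88
ee_pos: [0.2233, -0.3286, 0.0114]
tcp_rot: [178.6, 1.5, 174.6]
```

```bash
python3 -m handwheel '{"gripper":[-1,-1,-1,-1,-1,-1,-1],"slide":[[0,0,0],[0,0,0],[0,0,0],[0,0,0],[0,0,0],[0,0,0],[0,0,0]],"yaw":[0,0,0,0,0,0,0]}' 60
python3 -m handwheel '{"gripper":[-1,-1,-1,-1,-1,-1,-1,-1],"slide":[[0,0,-10],[0,0,-30],[0,0,-38],[0,0,-38],[0,0,-38],[0,0,-38],[0,0,-20],[0,0,0]],"yaw":[0,0,0,0,0,0,0,0]}'
python3 -m handwheel '{"gripper":[-1,-1,-1,-1,-1,-1,-1,-1],"slide":[[0,0,0],[0,0,0],[0,0,0],[0,0,0],[0,0,0],[0,0,0],[0,0,0],[0,0,0]],"yaw":[-0.121,-0.121,-0.121,-0.121,-0.121,-0.121,-0.121,-0.121]}'
python3 -m handwheel '{"gripper":[-1,-1,-1,-1,-1,-1,-1],"slide":[[0,0,0],[0,0,0],[0,0,0],[0,0,0],[0,0,0],[0,0,0],[0,0,0]],"yaw":[-0.121,-0.121,-0.121,-0.121,-0.121,-0.12,0]}'
python3 -c "
from h import *
o=sensors.get_obs();print(np.round(o['q'],1))"
```

```text
time: 23.47
ee_pos: [0.2236, -0.329, 0.0122]
tcp_rot: [178.7, 1.5, 174.6]
wrist_force: [-0.9, 1.2, 5.6]
opening: 0.0452
grasp_force: 62.2
time: 24.13
ee_pos: [0.218, -0.3345, 0.2285]
tcp_rot: [178.9, 1.7, 174.6]
wrist_force: [0.8, -0.3, -2.8]
opening: 0.0448
grasp_force: 62.5
time: 24.8
ee_pos: [0.2172, -0.3329, 0.2224]
tcp_rot: [-179.6, 2.0, -129.5]
wrist_force: [-0.9, 0.3, -2.5]
opening: 0.0449
grasp_force: 62.3
time: 25.38
ee_pos: [0.2172, -0.3329, 0.2225]
tcp_rot: [-178.4, 1.3, -88.0]
wrist_force: [-1.0, -0.3, -2.5]
opening: 0.0454
grasp_force: 62.3
[ -58.3  -15.6  -10.    95.9    2.  -150.3]
```

```bash
python3 -m handwheel '{"gripper":[-1,-1,-1,-1,-1,-1,-1,-1],"slide":[[-26.6,-24.9,0],[-26.6,-24.9,0],[-26.6,-24.9,0],[-26.6,-24.9,0],[-26.6,-24.9,0],[-26.6,-24.9,0],[-26.6,-24.9,0],[-26.6,-24.9,0]],"yaw":[0,0,0,0,0,0,0,0]}'|head -1
python3 -m handwheel '{"gripper":[-1,-1,-1,-1,-1,-1,-1,-1],"slide":[[-26.6,-24.9,0],[-26.6,-24.9,0],[-26.6,-24.9,0],[-26.6,-24.9,0],[-26.6,-24.9,0],[0,0,15],[0,0,15],[0,0,0]],"yaw":[0,0,0,0,0,0,0,0]}'
python3 - <<'E'
from m import *
np.set_printoptions(precision=4,suppress=True)
o=sensors.get_obs();print(np.round(o['q'],1))
z=o['ee_pos'][2]-.0122+.042
for i,b in((c,(200,200,480,380)),(s,(300,150,560,420))):
    m,cn=comp(i["img"],(5,150,90),(22,255,255),b); r=rect(cn);P=np.array([onz(i,u,v,z)[:2] for u,v in r]);print(m.sum(),r.mean(0),P,P.mean(0),[np.linalg.norm(P[j]-P[j-1]) for j in(0,1)])
a=cv2.resize(s["img"][120:280,180:340],(400,400),interpolation=2);b=cv2.resize(c["img"][110:270,130:290],(400,400),interpolation=2)
cv2.imwrite("pics/c6.png",np.hstack([a,b])[:,:,::-1])
E
```

```text
time: 26.05
time: 26.72
ee_pos: [0.5305, 0.0229, 0.2059]
tcp_rot: [-178.7, 1.2, -88.5]
wrist_force: [-1.2, -0.7, -3.5]
opening: 0.0449
grasp_force: 62.7
[  1.8   0.4   2.9  90.9   1.2 -89.7]Traceback (most recent call last):
  File "<stdin>", line 6, in <module>
  File "m.py", line 8, in comp
    n,l,st,_=cv2.connectedComponentsWithStats(z); i=1+np.argmax(st[1:,4])
                                                      ~~~~~~~~~^^^^^^^^^^
    return _wrapfunc(a, 'argmax', axis=axis, out=out, **kwds)
    return bound(*args, **kwds)
ValueError: attempt to get argmax of an empty sequence
```

```bash
python3 - <<'E'
from m import *
a=cv2.resize(s["img"][110:290,180:360],(400,400),interpolation=2);b=cv2.resize(c["img"][110:270,130:290],(400,400),interpolation=2)
cv2.imwrite("pics/c6.png",np.hstack([a,b])[:,:,::-1])
m,cn=comp(s["img"],(5,130,70),(24,255,255),(300,130,560,420));z=sensors.get_obs()['ee_pos'][2]-.0122
A=cv2.approxPolyDP(cn,2,True)[:,0];print(m.sum());print([(tuple(p),np.round(onz(s,p[0],p[1],z+.042),4)) for p in A])
E
```

```text
579
[((np.int32(259), np.int32(172)), array([0.5105, 0.0013, 0.2408])), ((np.int32(251), np.int32(183)), array([0.5428, 0.0172, 0.2408])), ((np.int32(251), np.int32(192)), array([0.5561, 0.0377, 0.2408])), ((np.int32(263), np.int32(206)), array([0.5542, 0.0828, 0.2408])), ((np.int32(273), np.int32(200)), array([0.5273, 0.082 , 0.2408])), ((np.int32(277), np.int32(192)), array([0.5078, 0.0695, 0.2408]))]
```

View pics/c6.png

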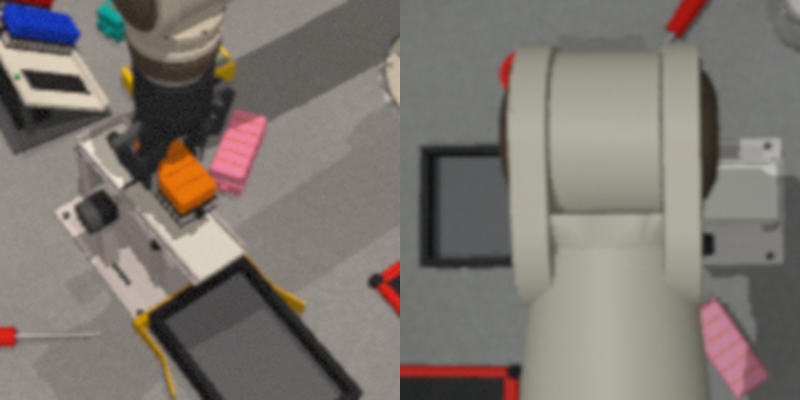

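The head hangs level over the tray, lengthwise, with its front end at y≈0.08 (scene crop (185,185)) and the fingers well above the rails. I'll lower it gently.

```bash
python3 -m handwheel '{"gripper":[-1,-1,-1,-1,-1,-1],"slide":[[0,3,10],[0,0,10],[0,0,8],[0,0,5],[0,0,0],[0,0,0]],"yaw":[0,0,0,0,0,0]}'
```

```text
time: 27.42
ee_pos: [0.5294, 0.0227, 0.177]
tcp_rot: [-178.3, 1.2, -88.3]
wrist_force: [-0.2, 1.4, -1.7]
opening: 0.0455
grasp_force: 63.0
```

```bash
python3 -m handwheel '{"gripper":[-1,-1,-1,-1,-1],"slide":[[0,1,6],[0,0,5],[0,0,5],[0,0,0],[0,0,0]],"yaw":[0,0,0,0,0]}'
python3 - <<'E'
from m import *
a=cv2.resize(s["img"][140:260,195:345],(750,600),interpolation=2)
cv2.imwrite("pics/c7.png",a[:,:,::-1])
E
```

```text
time: 27.83
ee_pos: [0.5288, 0.0231, 0.1607]
tcp_rot: [-178.4, 1.2, -88.3]
wrist_force: [-0.0, -0.7, -1.8]
opening: 0.0452
grasp_force: 63.0
```

View pics/c7.png

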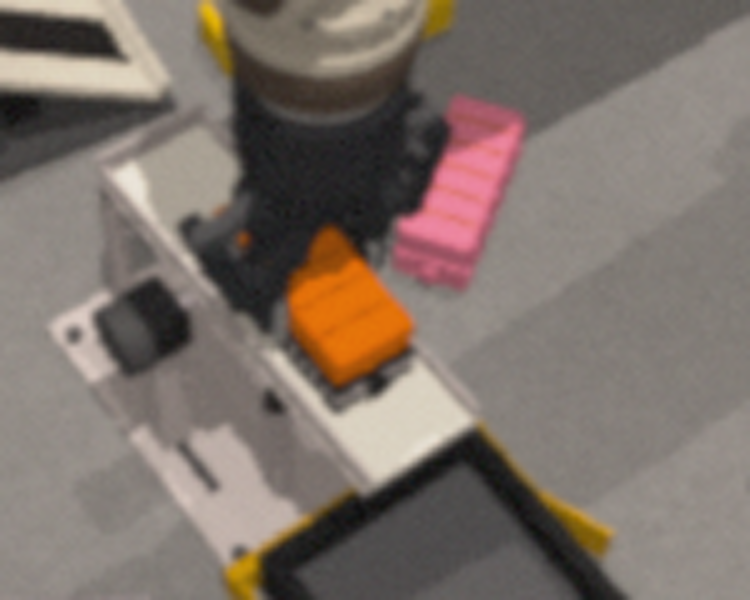

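The head sits between the rails with its front just over the bed (crop (340,390)). I'll take the last few millimetres, then release and lift.

```bash
python3 -m handwheel '{"gripper":[-1,-1,-1,-1],"slide":[[0,0,4],[0,0,3],[0,0,0],[0,0,0]],"yaw":[0,0,0,0]}'; python3 -m handwheel '{"gripper":[0.5,0.5,0.5,0.5,0.5,0.5,0.5,0.5],"slide":[[0,0,0],[0,0,0],[0,0,0],[0,0,-15],[0,0,-30],[0,0,-35],[0,0,-35],[0,0,0]],"yaw":[0,0,0,0,0,0,0,0]}'
```

```text
time: 28.27
ee_pos: [0.529, 0.0232, 0.1538]
tcp_rot: [-178.4, 1.2, -88.3]
wrist_force: [-0.5, -0.1, -1.8]
opening: 0.0451
grasp_force: 63.0
time: 28.93
ee_pos: [0.5271, 0.0207, 0.2764]
tcp_rot: [-177.8, 1.2, -88.3]
wrist_force: [1.5, 0.1, 1.0]
opening: 0.064
grasp_force: 0.0
```

```bash
python3 -m handwheel '{"gripper":[0.5,0.5,0.5,0.5,0.5,0.5,0.5,0.5],"slide":[[0,0,0],[0,0,0],[0,0,0],[0,0,0],[0,0,0],[0,0,0],[0,0,0],[0,0,0]],"yaw":[0,0,0,0,0,0,0,0]}'; python3 -m handwheel '{"gripper":[0.5,0.5,0.5,0.5,0.5,0.5,0.5,0.5],"slide":[[0,0,0],[0,0,0],[0,0,0],[0,0,0],[0,0,0],[0,0,0],[0,0,0],[0,0,0]],"yaw":[0,0,0,0,0,0,0,0]}' |head -1
for i in 1 2; do python3 -m handwheel '{"gripper":[0.5,0.5,0.5,0.5,0.5,0.5,0.5,0.5],"slide":[[35,0,0],[35,0,0],[35,0,0],[0,0,0],[0,0,0],[0,0,0],[0,0,0],[0,0,0]],"yaw":[0,0,0,0,0,0,0,0]}'|head -2; done
python3 - <<'E'
from m import *
a=cv2.resize(s["img"][110:350,180:390],(400,457),interpolation=2);b=cv2.resize(c["img"][110:294,100:261],(400,457),interpolation=2)
cv2.imwrite("pics/c8.png",np.hstack([a,b])[:,:,::-1])
E
```

```text
time: 29.6
ee_pos: [0.5258, 0.0208, 0.2688]
tcp_rot: [-178.3, 1.2, -88.3]
wrist_force: [-0.2, -0.6, -0.4]
opening: 0.0642
grasp_force: 0.0
time: 30.27
time: 30.93
ee_pos: [0.529, -0.0831, 0.267]
time: 31.6
ee_pos: [0.5323, -0.1878, 0.2651]
```

View pics/c8.png

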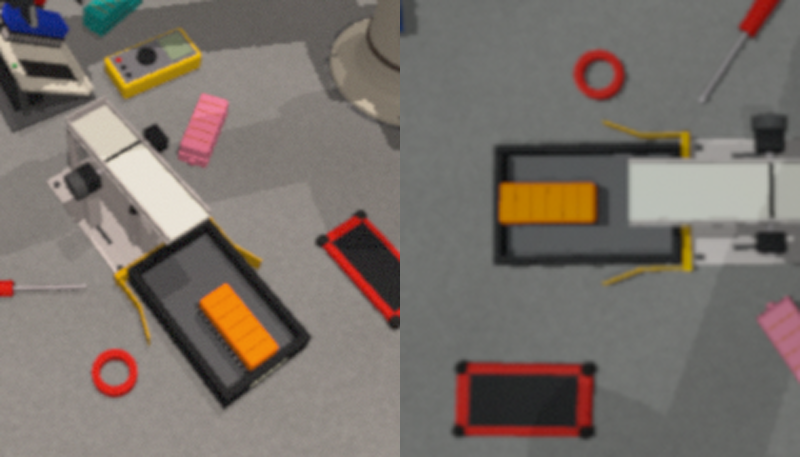

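The head is in the tote, lens up, near its far wall (top crop (547,203)), and the tray is back up. I'll check flatness and tote position numerically.

```bash
python3 - <<'E'
from m import *
np.set_printoptions(precision=4,suppress=True)
m,cn=comp(c["img"],(5,150,90),(22,255,255),(150,240,400,380));r=rect(cn)
P=np.array([onz(c,u,v,.06)[:2] for u,v in r]);print("head",P.tolist(),P.mean(0))
m2,cn2=comp(s["img"],(5,150,90),(22,255,255),(300,300,620,560));
print("tri",tri(c,r.mean(0),s,rect(cn2).mean(0)))
# end corners: triangulated heights
A=cv2.approxPolyDP(cn2,2,True)[:,0];print([(tuple(map(int,p)),onz(s,*map(float,p),.06)[:2]) for p in A])
f=lambda a,b:onz(c,(a-400)/400*161+100,b/457*184+110,.045)[:2]
print("tote far corners",f(495,146),f(495,265),"near",f(683,146),f(683,265))
for y in(-.05,.05):print(onz(c,0,0,0)[:0])
E
```

```text
head [[0.5427198876484497, 0.27879778790817666], [0.5447719383103162, 0.16816336856974168], [0.4963081842604663, 0.16656874526152798], [0.49433274889584855, 0.27681323221720777]] [0.5195 0.2226]
tri (array([0.5211, 0.223 , 0.0535]), np.float64(0.0030746622350231716))
[((297, 259), array([0.5054, 0.1674])), ((285, 267), array([0.5429, 0.1682])), ((285, 272), array([0.5505, 0.1789])), ((312, 304), array([0.5441, 0.278 ])), ((322, 297), array([0.5141, 0.2777])), ((325, 291), array([0.4989, 0.2702]))]
tote far corners [0.5853 0.2867] [0.4473 0.281 ] near [0.5895 0.0683] [0.451  0.0648]
[]
[]
```

```bash
python3 -c "
from workcell import ticket
print(ticket.job_done())"
```

```text
the job is handed in; nothing more can be done
None
```

I handed the job in: the tote measures home against the stop, and the amber head tipped the tray and lies flat, lens up, in the tote, with the tray back up; I used a brief set-down on the bench to level the head, and the hand-in gave no verdict.

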